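# Refit the flowmeter glass in the air-leak test rig

## Robot

A 7-joint arm with a two-finger parallel gripper is mounted at the origin on the work surface. World frame = base frame: x ahead of the robot, y to its left, z up, the work surface at z = 0. Lengths are in m, angles in degrees, forces in N, time in s.
With the tool pointing down it reaches from about 0.425 to 0.875 m from the base axis. Payload 4.7 kg.
Tool frame: the origin (TCP) lies at the very end of the fingers, on their centre line; the grasp point (between the pads) lies 19 mm behind it (env.grasp_offset is the distance from the TCP to the grasp point, in m); z points along the fingers, y is the line along which they close (so a half turn about z gives the same grasp; the last joint's range is limited). The gripper opens to 87 mm and grips with 3 to 60 N. Pads are 19 mm wide; open, the fingers measure 117 mm over their backs; the gripper's body (75 mm by 190 mm) begins 51 mm behind the grasp point.
Start: joints at [-70.239, 18.392, -4.016, 83.108, 1.295, 78.541, -3.26], TCP at [0.211, 0.615, 0.223] pointing down, gripper open.
Joint ranges: [-163.93, 163.93], [-17.29, 119.83], [-79.2, 71.16], [3.27, 140.29], [-89.18, 269.18], [5.43, 117.66], [-154.24, 154.24]. Speed limits (degrees/s): [147.25, 147.25, 180, 180, 180, 180, 180].

## Interface

Orientations are given as [roll, pitch, yaw] about the fixed x, y, z axes, in that order (R = Rz(yaw) Ry(pitch) Rx(roll)).
In Python, from cell import env gives the robot as it stands. The module is installed in compiled form; this text tells all that it offers.
- The arm moves only by the tool drive_tool, never from a script. Its argument "moves" is one flat list of numbers, 5 for each row, row after row: the shift along the tool's x, y, z in units of 40 mm (1.0 is 40 mm), then the turn about the tool's z in units of 10 degrees (1.0 is 10 degrees), then the finger opening in mm, from 0 to 87. A call has 1 to 5 rows; each row is the pose to reach, as a shift and turn from the pose commanded when the call began, along the tool's axes at that moment; what a row does not reach only later rows make up. A row lasts 1/8 s, in which the tool goes at most 62.5 mm and 10.7 degrees, less where a joint would pass 70% of its speed; a pose out of reach is approached as far as the arm can. A call with a gripper value outside its range is refused whole. The fingers move at their own pace and stop on an object; "squeeze" is the grip in N (left out, the last holds). Time passes only in rows, so rows that repeat a pose let the fingers close. It gives the time, the measured TCP pose, the force, the opening and the grip force at its end, in the units of the state.
- env.get_obs(): the state, without advancing time (a new reading comes with each control period).
- env.read_camera(name): name is "side" or "top"; returns (picture, depth): 384x512x3 uint8, red, green, blue; 384x512 float32, m along the optical axis (not along the pixel's ray), 0 where there is no reading.
- env.camera_model(name): a dict with "K" (3x3 intrinsics, pixels), "k1" (the pictures are not rectified: a ray, as slopes to the right and down, at radius r is drawn at 1 + k1 r^2 times it, then the intrinsics apply), "rvec" (rotation vector, rad) and "tvec" (3), from world to camera coordinates, as OpenCV has them. Camera axes: x right, y down, z forward; pixel columns grow to the right and rows downward; lengths in m; the calibration is good to about 2 mm. A picture is of the moment at which its call begins. camera_model takes no time and is no camera call.
- env.sign_off(): hands the job in; it is judged then, once.
The state is a dict: "time_s": time; "qpos": joint angles; "joint_velocities": joint speeds; "effort": joint torques, N m; "tool_pos": TCP position; "tool_rot": TCP orientation; "force": force on the tool from outside, world axes, zero at the start; "wrist_torque": the same for the moment, N m; "grip_width": finger opening in m; "grasp_force": force on a finger pad.
Only numpy, scipy, OpenCV 4.12 (cv2) and the standard library are available. Lean on these libraries where they do the work, as an engineer would, in place of code of your own. Each camera call takes 0.05 s, during which the arm holds its last target. There are 200 camera calls.

## Task

Refit the fragile flowmeter glass in the leak-test rig: slide the blue clamp fully back by its black post, then lift the glass from its stand with a light grip and lay it gently in the rig's two saddles, blue end fitting towards the valve. Then slide the clamp up against the glass until its orange spring nose is pressed in about halfway, never hard, and last turn the yellow valve lever a quarter turn to fully open, in line with the pipe. Do not bump, drop or squeeze the glass hard, and leave the other things on the bench where they are.

Things in the scene. Friction and masses are not known exactly. Their poses are not given: they have to be found in the camera images.
- glass_mid (a point): Centre of the flowmeter glass: clear tube 30 mm in diameter and 100 mm long between two flat-sided end fittings, 160 mm long in all, 0.2 to 0.33 kg, balanced at this point. x runs along the tube towards the blue fitting, z up. Starts level on the stand, this point 48 mm above the bench, pointing in widely varying directions. Hold it by the tube, around the middle.
- glass_in (a point): Centre of the blue (inlet) end fitting of the glass, 65 mm from glass_mid along its +x. This fitting is 30 mm long, 44 mm wide and 44 mm tall. The brass one at the other end (x from -80 to -50 mm) is 30 mm long, 30 mm wide and 44 mm tall.
- glass: The same flowmeter glass as a whole; origin 22 mm below glass_mid. It cracks if the fingers squeeze it with more than about 50 N each (20 to 35 N holds it well), or if it is knocked, dropped or pressed against the rig or stand with more than about 30 N.
- stand: Plywood board 190 x 90 x 8 mm, fixed to the bench, with two black rubber rests (tops 26 mm above the bench) under the end fittings of the glass; 90 mm free between the rests. Origin: centre of the underside; x along its length.
- rig: Test rig fixed to the bench: grey base plate 330 x 90 x 12 mm; origin on the bench below the middle of the glass's place; x along the glass towards the aluminium end stop (face at x = 82 mm, 12 mm thick, top 74 mm above the bench) and the brass valve, z up. Clamp, nose and lever are parts of it.
- seat (a point): Place of the centre of the laid-in glass, 48 mm above the bench; the rig's axes. Saddles at x = +65 and -65 mm, 26 mm long, seats 22 mm below this point, flared guides up to its height. The +x one is 49 mm wide inside, for the blue fitting, the other 35 mm, for the brass one only. Lay the glass 0 to 8 mm short (-x) of this point to clear the end stop; pushed home it ends at x = +2 mm.
- jaw (a joint): Position of the blue clamp, m: 0 closest to the end stop, 0.045 fully drawn back (to -x of the rig). Starts almost closed, in the glass's way. Needs about 10 N to slide, stays where left. With the glass against the end stop the nose first touches it at 0.018, is half pressed at 0.011 and bottoms out at 0.004.
- jaw_grip (a point): Grip point on the clamp's black upright post, 24 x 24 mm (sides along the rig's x and y), 95 mm above the bench; post top at 112 mm, its foot (top of the blue block) at 58 mm. On the rig's axis, at x = -118 mm minus the clamp's position. The laid-in glass is 70 mm high, so the hand passes above it.
- nose (a joint): How far the clamp's orange spring nose is pressed in, m: 0 free, 0.007 half, 0.014 bottomed out. The spring pushes with about 1 N at first and 4.5 N at half; bottomed out, the whole push goes into the glass.
- nose_tip (a point): Centre of the flat tip of the orange nose, a rod 18 mm in diameter that stands 30 mm out of the clamp towards the glass, at the height of the laid-in glass's axis.
- valve (a joint): Angle of the yellow valve lever, rad: 0 closed (across the pipe, pointing to -y of the rig), 1.571 fully open at its stop (in line with the pipe, pointing to +x of the rig, away from the glass). Opens anticlockwise seen from above, stiff at 0.15 N m, stays where left. Starts at 0 to 0.3.
- valve_axis (a point): Point on the vertical pivot of the valve lever at the lever's mid-height, 76 mm above the bench, 122 mm from seat along the rig's x.
- valve_end (a point): Point on the lever 75 mm from its pivot (the lever ends at 87 mm); the lever is 18 mm wide, 9 mm thick, centred 76 mm above the bench, and can be pushed sideways. Below its outer part there is only the base plate (12 mm high) or the bench.
- wrench: Steel open-ended spanner, 170 mm long, lying on the bench between robot and rig (bystander).
- offcut: Aluminium angle offcut, 140 mm long, 40 x 40 mm (bystander), behind the rig.
- spray: Standing bottle of leak-finder with red cap, 60 mm in diameter, 160 mm tall (bystander).
- can: Standing can, 70 mm in diameter, 100 mm tall (bystander).
- tee: Copper pipe tee, 80 mm long, 62 mm tall, branch upwards (bystander).
- driver: Screwdriver lying at the left front (bystander).
- cup: Blue mug, 76 mm across, 90 mm tall (bystander).

How it is judged (in metres and radians):
On the way, in this order (a step that is already met when the one before it is completed fails the run):
1. the clamp is drawn back (at least 38 mm) (value of joint jaw above 0.038 m), for 0.2 s.
2. the glass is lifted clear of its stand (20 mm or more higher than it lay) (height (world z) of glass_mid above 0.068 m and contact force between glass and stand below 0.01 N), for 0.1 s.
3. the glass lies in both saddles, blue end to the valve, released (x of glass_mid in the frame of seat between -0.012 and 0.008 m and y of glass_mid in the frame of seat between -0.006 and 0.006 m and z of glass_mid in the frame of seat between -0.004 and 0.004 m and angle between the x axis of glass_mid and the x axis of seat, either way round below 0.08 rad and x of glass_in in the frame of seat above 0.03 m and angle between glass_mid's own z axis and vertical below 0.08 rad and contact force between glass and the fingers below 0.05 N), for 0.3 s.
4. the clamp's spring nose is pressed part-way in against the seated glass (x of glass_mid in the frame of seat between -0.012 and 0.008 m and y of glass_mid in the frame of seat between -0.006 and 0.006 m and z of glass_mid in the frame of seat between -0.004 and 0.004 m and angle between the x axis of glass_mid and the x axis of seat, either way round below 0.08 rad and x of glass_in in the frame of seat above 0.03 m and angle between glass_mid's own z axis and vertical below 0.08 rad and value of joint nose between 0.003 and 0.012 m), for 0.3 s.
5. the valve lever is turned in line with the pipe (value of joint valve above 1.42 rad), for 0.2 s.
At the end, for the whole second after the job is handed in: The glass lies level and at rest in both saddles, blue end to the valve (centre within 6 mm sideways, 4 mm in height, -12 to +8 mm along, and 0.08 rad of its place), the spring nose is pressed in 3 to 12 mm of its 14 mm, and the valve lever is open (more than 1.42 rad) (all of step 4 and value of joint valve above 1.42 rad and linear speed of glass below 0.02 m/s); the robot touches nothing.
It fails at once if the glass is squeezed with more than about 50 N a finger (100 N over both) (contact force between glass and the fingers above 100 N).
It fails at once if the glass is pressed or knocked against the rig, its clamp or the stand with more than 35 N (contact force between glass and rig above 35 N or contact force between glass and stand above 35 N).
It fails at once if the glass is let go in mid-air (more than 9 mm too high), dropped onto the bench or tipped over (height (world z) of glass_mid below 0.036 m or (height (world z) of glass_mid above 0.057 m and contact force between glass and anything else below 0.01 N) or angle between glass_mid's own z axis and vertical above 0.8 rad).
It fails at once if a bystander is moved more than 30 mm (distance of any of wrench, offcut, spray, can, tee, driver, cup from where it was at the start of the episode above 0.03 m).
It also fails if it takes over 72 s, if anything falls off the work surface, if the arm or the gripper's body presses on something with over 40 N, if the wrist force passes 120 N, or if a joint passes its speed limit or range.

## Working session

There is one attempt and no reset: what is moved stays moved. The work goes in short steps, Python scripts to look and compute and a tool call to move; the robot and the scene stay as the last step left them, time stands still between calls to the robot, and variables do not carry over. Pictures are saved under pics/ and viewed, at most 11 in all, crops included, and the job is handed in when it is done.

Besides the shell and the picture viewer there is one more tool, called after ">>>" by a JSON object that holds its "op" and its "data", one argument or row to a line. drive_tool: Moves the arm, as the interface text tells. Its arguments: {"type":"object","properties":{"moves":{"type":"array","items":{"type":"number"}},"squeeze":{"type":"number"}},"required":["moves"]}

```bash
mkdir -p pics; cat > h.py <<'E'
import numpy as np, cv2
from cell import env
def snap(n):
    im,d=env.read_camera(n); return im,d
def cam(n):
    m=env.camera_model(n); R=cv2.Rodrigues(np.array(m["rvec"],float))[0]
    return np.array(m["K"],float),float(m["k1"]),R,np.array(m["tvec"],float).ravel()
def slopes(n,uv):
    K,k1,R,t=cam(n); uv=np.atleast_2d(np.array(uv,float))
    return cv2.undistortPoints(uv[:,None],K,np.array([k1,0,0,0.]))[:,0]
def onplane(n,uv,z):
    K,k1,R,t=cam(n); s=slopes(n,uv); d=np.c_[s,np.ones(len(s))]@R; c=-R.T@t
    return c+d*((z-c[2])/d[:,2])[:,None]
def bydepth(n,uv,dep):
    K,k1,R,t=cam(n); s=slopes(n,uv); p=np.c_[s,np.ones(len(s))]*np.asarray(dep)[:,None]
    return (p-t)@R
def save(name,im): cv2.imwrite("pics/"+name,im[:,:,::-1])
E
python3 - <<'E'
from h import *
for n in("side","top"):
    im,d=snap(n); save(n+"0.png",im); np.savez("/tmp/%s.npz"%n,im=im,d=d)
    K,k,R,t=cam(n); print(n,K[0,0],k,-R.T@t,R[2])
print(env.get_obs(),env.grasp_offset)
E
```

```text
side 377.7400005959525 -0.07204611716865444 [ 0.25479763 -0.97430335  0.71878246] [ 0.28293624  0.80040975 -0.52848019]
top 440.81798312481686 -0.10161295645802766 [0.41523627 0.00954507 1.42596339] [ 1.14880777e-01 -7.38572178e-04 -9.93379012e-01]
{'time_s': 0.1, 'qpos': array([-70.23713225,  18.43435625,  -4.01629683,  83.16883322,
         1.29658   ,  78.54105681,  -3.26023737]), 'joint_velocities': array([-0.12213998, -0.17441144,  0.0791685 , -0.21804975,  0.04570426,
        0.04725266,  0.02018236]), 'effort': array([-2.06326563e-04, -4.92567480e+01, -4.05678246e-01, -3.13400495e+01,
       -6.40712189e-02,  3.94926360e-02,  7.39153302e-05]), 'tool_pos': array([0.21102154, 0.61425997, 0.2215681 ]), 'tool_rot': array([-1.79901079e+02,  6.83138665e-03,  1.61047557e+02]), 'force': array([ 0.3758009 ,  0.17778322, -0.0300949 ]), 'wrist_torque': array([-0.00773044, -0.02613853,  0.02844088]), 'grasp_force': 0.0, 'grip_width': 0.08743010083123694} 0.0187
```

View pics/top0.png

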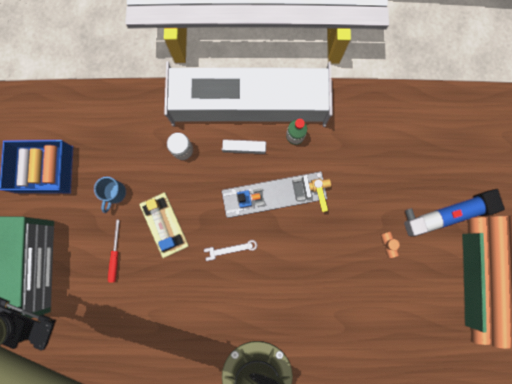

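View pics/side0.png

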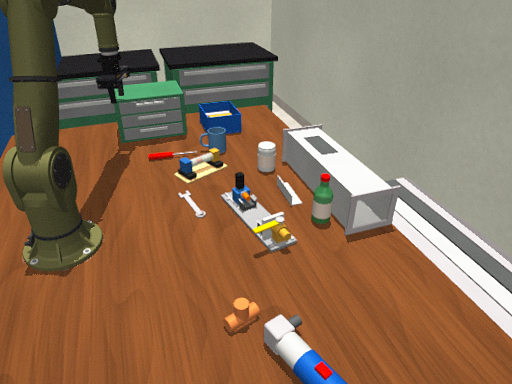

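The top view has world +x up and +y to the left. The stand is near (163,225), with the blue fitting at (167,243) and the brass one at (153,207). The rig runs from (225,205) to (327,185), with the clamp at its left and the lever at about (322,200). The side view agrees with this. Next I zoom in.

```bash
python3 - <<'E'
from h import *
z=np.load("/tmp/top.npz"); im=z["im"]
a=cv2.resize(im[165:225,215:340],None,fx=6,fy=6,interpolation=cv2.INTER_CUBIC)
save("rig.png",a[:, :750])
b=im[185:265,135:195]
s=np.load("/tmp/side.npz")["im"][140:250,165:305]
b=cv2.resize(b,None,fx=4,fy=4,interpolation=cv2.INTER_CUBIC); s=cv2.resize(s,None,fx=4*80/110,fy=4*80/110,interpolation=cv2.INTER_CUBIC)
save("stand.png",np.hstack([b,s[:320]]))
hsv=cv2.cvtColor(im,cv2.COLOR_RGB2HSV)
def m(lo,hi,box,name,zz):
    x0,y0,x1,y1=box; k=cv2.inRange(hsv,lo,hi); q=np.zeros_like(k); q[y0:y1,x0:x1]=k[y0:y1,x0:x1]
    n,l,st,c=cv2.connectedComponentsWithStats(q)
    if n<2: print(name,"none");return
    i=1+np.argmax(st[1:,4]); pts=np.argwhere(l==i)[:,::-1]
    r=cv2.minAreaRect(pts.astype(np.float32)); print(name,st[i],c[i],onplane("top",[c[i]],zz)[0].round(4),"rect",np.round(onplane("top",cv2.boxPoints(r),zz)[:,:2],3).tolist())
m((22,150,120),(35,255,255),(300,165,340,220),"lever",.0805)
m((100,120,60),(125,255,255),(225,180,265,220),"clampblue",.058)
m((5,120,100),(18,255,255),(240,180,275,215),"nose",.057)
m((0,0,0),(180,255,50),(225,180,265,215),"post",.112)
m((0,0,120),(180,60,255),(215,165,335,220),"base",.012)
m((100,120,60),(125,255,255),(135,225,190,260),"glassblue",.070)
m((15,100,120),(30,255,255),(135,190,170,218),"glassbrass",.070)
m((18,30,140),(32,140,255),(135,185,195,265),"board",.008)
E
```

```text
lever [320 200   8  12  31] [324.12903226 206.64516129] [ 0.5302 -0.2049  0.0805] rect [[0.545, -0.189], [0.552, -0.208], [0.519, -0.218], [0.513, -0.199]]
clampblue [238 191  13  16 114] [245.21929825 199.11403509] [0.555  0.0379 0.058 ] rect [[0.577, 0.061], [0.583, 0.028], [0.536, 0.021], [0.531, 0.054]]
nose [240 180  26   5  78] [249.03846154 181.33333333] [0.6112 0.0263 0.057 ] rect [[0.615, 0.055], [0.616, -0.024], [0.603, -0.024], [0.603, 0.055]]
post [240 200   5   2   8] [242.  200.5] [0.5453 0.0464 0.112 ] rect [[0.547, 0.052], [0.547, 0.04], [0.544, 0.04], [0.544, 0.052]]
base [ 222  171  101   47 2336] [271.59888699 194.5359589 ] [ 0.5748 -0.0462  0.012 ] rect [[0.591, 0.119], [0.654, -0.208], [0.56, -0.225], [0.499, 0.1]]
glassblue [159 238  16  13 138] [166.73188406 243.52173913] [0.4158 0.2782 0.07  ] rect [[0.42, 0.305], [0.439, 0.263], [0.412, 0.251], [0.394, 0.293]]
glassbrass [145 198  13  13 109] [150.88073394 203.72477064] [0.5384 0.3307 0.07  ] rect [[0.549, 0.353], [0.561, 0.322], [0.53, 0.309], [0.518, 0.339]]
board [139 192  50  66 908] [163.20374449 222.58920705] [0.4831 0.3035 0.008 ] rect [[0.546, 0.388], [0.585, 0.301], [0.407, 0.219], [0.369, 0.305]]
```

View pics/rig.png

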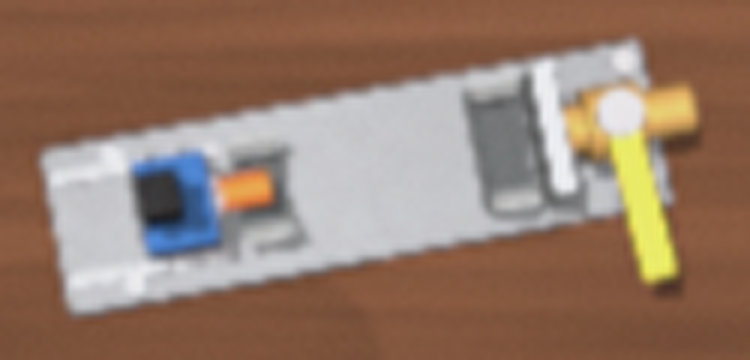

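View pics/stand.png

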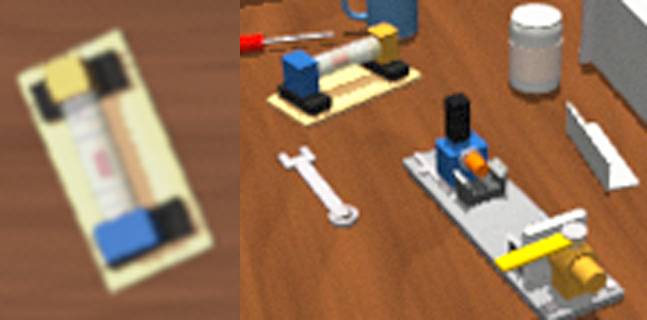

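The rig crop shows base corners at (40,150), (68,315), (632,42) and (672,200), the post top at about (158,195), the valve cap at (620,110), and the lever tip at (660,280). The lever is near closed and the clamp nose points right. In the stand crop the blue fitting is at the bottom and the brass one at the top left.

```bash
python3 - <<'E'
from h import *
px=lambda p:(np.array(p,float)+.5)/6-.5+np.array([215,165])
c=onplane("top",px([(40,150),(68,315),(672,200),(635,40)]),.012)[:,:2]
print("corners",c.round(4).tolist(), [np.linalg.norm(c[i]-c[i-1]).round(4) for i in range(4)])
u1=c[3]-c[0];u2=c[2]-c[1];print("ang",np.degrees(np.arctan2(u1[1],u1[0])),np.degrees(np.arctan2(u2[1],u2[0])),"centre",c.mean(0))
cap=onplane("top",px([(620,108)]),.086)[0];post=onplane("top",px([(158,193)]),.112)[0];lev=onplane("top",px([(660,278)]),.0805)[0]
es=onplane("top",px([(542,62),(565,195),(532,64),(555,195)]),.074)
print("cap",cap,"post",post,"lev",lev,"es",es.round(4).tolist(),np.linalg.norm(lev-cap))
d=(cap-post)[:2];print("axis",np.degrees(np.arctan2(d[1],d[0])),np.linalg.norm(d))
# depth check
z=np.load("/tmp/top.npz");D=z["d"]
for n,p in(("post",px((155,190))),("cap",px((620,108))),("lever",px((645,210))),("es",px((553,130))),("blue",(165.5,243)),("brass",(150.5,203.5)),("tube",(158,224))):
    i=np.round(p).astype(int); print(n,bydepth("top",[p],[D[i[1],i[0]]])[0].round(4))
E
```

```text
corners [[0.5905, 0.1166], [0.5015, 0.1006], [0.5644, -0.2242], [0.6516, -0.2054]] [np.float64(0.3278), np.float64(0.0904), np.float64(0.3308), np.float64(0.0893)]
ang -79.24116635141753 -79.04602869775425 centre [ 0.57700406 -0.05310735]
cap [ 0.60392406 -0.18590017  0.086     ] post [0.5565942  0.04975318 0.112     ] lev [ 0.51704586 -0.20607708  0.0805    ] es [[0.6295, -0.1474, 0.074], [0.5603, -0.1586, 0.074], [0.6284, -0.1422, 0.074], [0.5603, -0.1534, 0.074]] 0.08935982807107008
axis -78.64350834138556 0.24035934364622585
post [0.558  0.0512 0.1131]
cap [ 0.6038 -0.1857  0.0871]
lever [ 0.552  -0.199   0.0799]
es [ 0.5938 -0.1525  0.0758]
blue [0.4174 0.282  0.0702]
brass [0.5392 0.3322 0.0687]
tube [0.4762 0.3094 0.0576]
```

>>> {"op": "drive_tool", "data": {
  "moves": [-6,-4.95,0,3,87,-6,-4.95,0,3,87,-6,-4.95,0,3,87,-6,-4.95,0,3,87,-6,-4.95,0,3,87],
  "squeeze": 45
}}

```text
time_s: 0.72
tool_pos: [0.3746, 0.3474, 0.2223]
tool_rot: [-180.0, -0.0, 131.0]
force: [1.5, 0.2, -0.1]
grip_width: 0.087
grasp_force: 0.0
```

```bash
cat >> h.py <<'E'
def plan(x,y,z,yaw):
    o=env.get_obs(); p=o["tool_pos"]; a=np.radians(o["tool_rot"][2]); d=np.array([x,y,z])-p
    tx=np.array([np.cos(a),np.sin(a),0]); ty=np.array([np.sin(a),-np.cos(a),0])
    t=-((yaw-o["tool_rot"][2]+180)%360-180)/10
    print("t",o["time_s"],"pos",p.round(4),"rot",o["tool_rot"].round(1),"q",o["qpos"].round(0),"F",o["force"].round(1),"units",(d@tx/.04).round(3),(d@ty/.04).round(3),(-d[2]/.04).round(3),"turn",t.round(3))
E
python3 -c "
from h import *
plan(.557,.05,.2,101)"
```

```text
t 0.725 pos [0.3746 0.3474 0.2223] rot [-180.   -0.  131.] q [-55.   1.  10. 103.  -0.  76.  -5.] F [ 1.5  0.2 -0.1] units -8.603 -1.442 0.558 turn 3.004
```

>>> {"op": "drive_tool", "data": {
  "moves": [-8.6,-1.44,0.5,3,87,-8.6,-1.44,0.5,3,87,-8.6,-1.44,0.5,3,87,-8.6,-1.44,0.5,3,87,-8.6,-1.44,0.5,3,87]
}}

```text
time_s: 1.35
tool_pos: [0.5376, 0.082, 0.2045]
tool_rot: [180.0, -0.0, 101.1]
force: [1.2, 0.3, -0.7]
grip_width: 0.0873
grasp_force: 0.0
```

```bash
python3 -c "
from h import *
plan(.557,.05,.2,101)"
```

```text
t 1.35 pos [0.5376 0.082  0.2045] rot [180.   -0.  101.1] q [-37.   6.  27. 101.  -3.  74.   2.] F [ 1.2  0.3 -0.7] units -0.877 0.322 0.112 turn 0.007
```

>>> {"op": "drive_tool", "data": {
  "moves": [-0.88,0.32,0,0,87,-0.88,0.32,1,0,87,-0.88,0.32,2,0,87,-0.88,0.32,2.8,0,87,-0.88,0.32,3.2,0,87]
}}

```text
time_s: 1.98
tool_pos: [0.5549, 0.0514, 0.0745]
tool_rot: [-179.8, 0.0, 101.0]
force: [0.3, -0.1, -0.6]
grip_width: 0.0871
grasp_force: 0.0
```

>>> {"op": "drive_tool", "data": {
  "moves": [0,0,0,0,40,0,0,0,0,20,0,0,0,0,15,0,0,0,0,15,0,0,0,0,15],
  "squeeze": 45
}}

```text
time_s: 2.6
tool_pos: [0.5566, 0.0517, 0.0771]
tool_rot: [180.0, -0.0, 101.1]
force: [-0.2, -0.3, -0.2]
grip_width: 0.0452
grasp_force: 0.0
```

```bash
python3 -c "
from h import *
plan(.557,.05,.076,101)
for n in('top','side'):
  im,_=snap(n); np.savez('/tmp/%s1.npz'%n,im=im)
  c=im[165:225,215:290] if n=='top' else im[150:240,200:300]
  c=cv2.resize(c,(400,320),interpolation=2); globals()[n]=c
save('grip.png',np.hstack([top,side]))"
```

```text
t 2.6 pos [0.5566 0.0517 0.0771] rot [180.   -0.  101.1] q [-33.  15.  28. 107.  -8.  60.  10.] F [-0.2 -0.3 -0.2] units -0.043 0.003 0.027 turn 0.005
```

View pics/grip.png

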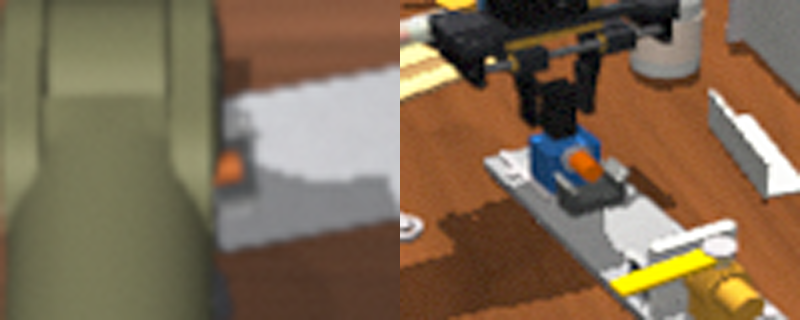

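The side view shows the fingers straddling the post, still closing at 45 mm.

>>> {"op": "drive_tool", "data": {
  "moves": [0,0,0,0,15,0,0,0,0,15,0,0,0,0,15,0,0,0,0,15,0,0,0,0,15],
  "squeeze": 45
}}

```text
time_s: 3.32
tool_pos: [0.5571, 0.0517, 0.0768]
tool_rot: [179.9, 0.0, 101.0]
force: [5.3, 1.1, -3.8]
grip_width: 0.0235
grasp_force: 45.0
```

>>> {"op": "drive_tool", "data": {
  "moves": [0.2,0,0,0,15,0.45,0,0,0,15,0.7,0,0,0,15,0.9,0,0,0,15,1.05,0,0,0,15]
}}

```text
time_s: 3.95
tool_pos: [0.5503, 0.0876, 0.0768]
tool_rot: [179.9, 0.4, 100.9]
force: [7.8, -9.7, -5.3]
grip_width: 0.0235
grasp_force: 45.0
```

>>> {"op": "drive_tool", "data": {
  "moves": [0.05,0,0,0,15,0.08,0,0,0,15,0.12,0,0,0,15]
}}

```text
time_s: 4.32
tool_pos: [0.5494, 0.092, 0.0768]
tool_rot: [179.9, 0.4, 100.9]
force: [8.3, -8.3, -4.6]
grip_width: 0.0236
grasp_force: 45.0
```

>>> {"op": "drive_tool", "data": {
  "moves": [0.08,0,0,0,15,0.12,0,0,0,15,0.15,0,0,0,15,0.15,0,0,0,15]
}}

```text
time_s: 4.82
tool_pos: [0.5489, 0.0947, 0.0767]
tool_rot: [179.9, 0.6, 100.8]
force: [9.9, -14.3, -5.8]
grip_width: 0.0237
grasp_force: 45.0
```

>>> {"op": "drive_tool", "data": {
  "moves": [-0.1,0,0,0,60,-0.1,0,0,0,60,-0.1,0,0,0,60,-0.1,0,0,0,60,-0.1,0,-1,0,80]
}}

```text
time_s: 5.45
tool_pos: [0.5441, 0.0995, 0.1142]
tool_rot: [-179.6, 0.1, 101.1]
force: [0.2, 0.4, 0.2]
grip_width: 0.0628
grasp_force: 0.0
```

```bash
python3 -c "
from h import *
plan(.477,.304,.16,24)"
```

```text
t 5.45 pos [0.5441 0.0995 0.1142] rot [-1.796e+02  1.000e-01  1.011e+02] q [-37.  12.  27. 105.  -6.  64.   3.] F [0.2 0.4 0.2] units 5.339 -0.661 -1.145 turn 7.711
```

>>> {"op": "drive_tool", "data": {
  "moves": [0,0,-1.3,1,87,1.4,-0.15,-1.3,2,87,2.9,-0.3,-1.3,3,87,4.3,-0.5,-1.3,4,87,5.34,-0.66,-1.3,5,87]
}}

```text
time_s: 6.08
tool_pos: [0.4785, 0.3069, 0.1688]
tool_rot: [-180.0, -0.0, 50.8]
force: [0.3, -0.2, -0.4]
grip_width: 0.0871
grasp_force: 0.0
```

>>> {"op": "drive_tool", "data": {
  "moves": [0,0,0,1,87,0,0,0,2,87,0,0,0,2.7,87]
}}

```text
time_s: 6.45
tool_pos: [0.4796, 0.3045, 0.1686]
tool_rot: [180.0, 0.0, 23.9]
force: [0.2, 0.2, -0.1]
grip_width: 0.0873
grasp_force: 0.0
```

```bash
python3 -c "
from h import *
plan(.477,.304,.0295,24)
im,_=snap('top'); a=cv2.resize(im[185:265,135:195],None,fx=4,fy=4,interpolation=2)
im,_=snap('side'); b=cv2.resize(im[110:190,150:240],None,fx=4,fy=4,interpolation=2)
save('ab.png',np.hstack([a,b]))
hsv=cv2.cvtColor(snap('top')[0],cv2.COLOR_RGB2HSV)
k=cv2.inRange(hsv[180:225,215:275],(100,120,60),(125,255,255));m=cv2.moments(k,True);c=[m['m10']/m['m00']+215,m['m01']/m['m00']+180]
print(c,onplane('top',[c],.058))
"
```

```text
t 6.45 pos [0.4796 0.3045 0.1686] rot [180.    0.   23.9] q [-58.  11.  26. 100.  -5.  70. -97.] F [ 0.2  0.2 -0.1] units -0.065 -0.015 3.478 turn -0.014
[231.37007874015748, 201.69291338582678] [[0.54680951 0.08107701 0.058     ]]
```

View pics/ab.png

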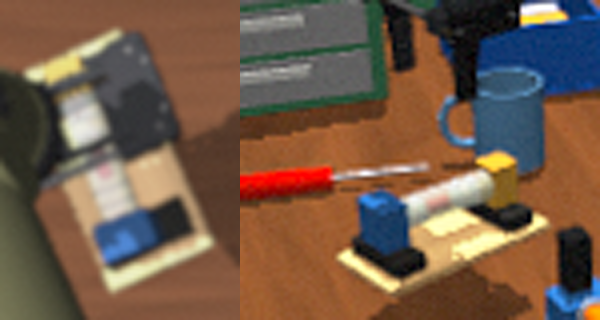

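The hand is above the tube, and its finger line crosses the glass squarely. The clamp moved back 44 mm. Now I descend.

>>> {"op": "drive_tool", "data": {
  "moves": [-0.06,0,1,0,87,-0.06,0,2,0,87,-0.06,0,2.8,0,87,-0.06,0,3.3,0,87,-0.06,0,3.48,0,87]
}}

```text
time_s: 7.22
tool_pos: [0.477, 0.3026, 0.0282]
tool_rot: [180.0, 0.1, 24.2]
force: [-0.4, 0.2, -0.6]
grip_width: 0.0871
grasp_force: 0.0
```

>>> {"op": "drive_tool", "data": {
  "moves": [0,0,0,0,45,0,0,0,0,45,0,0,0,0,45,0,0,0,0,45,0,0,0,0,45],
  "squeeze": 20
}}

```text
time_s: 7.85
tool_pos: [0.4781, 0.3032, 0.0297]
tool_rot: [-180.0, -0.0, 24.1]
force: [0.3, -0.6, -0.4]
grip_width: 0.0481
grasp_force: 0.0
```

>>> {"op": "drive_tool", "data": {
  "moves": [0,0,0,0,40,0,0,0,0,36,0,0,0,0,33,0,0,0,0,30,0,0,0,0,26],
  "squeeze": 20
}}

```text
time_s: 8.48
tool_pos: [0.4779, 0.3032, 0.0295]
tool_rot: [-180.0, -0.0, 24.1]
force: [-0.8, -0.2, 0.1]
grip_width: 0.0296
grasp_force: 19.8
```

>>> {"op": "drive_tool", "data": {
  "moves": [0,0,0,0,24,0,0,0,0,22,0,0,0,0,22],
  "squeeze": 28
}}

```text
time_s: 8.85
tool_pos: [0.478, 0.3031, 0.0295]
tool_rot: [-180.0, -0.0, 24.0]
force: [-0.0, 0.3, -1.0]
grip_width: 0.0295
grasp_force: 27.8
```

>>> {"op": "drive_tool", "data": {
  "moves": [0,0,-0.1,0,22,0,0,-0.4,0,22,0,0,-1,0,22,0,0,-2,0,22,0,0,-3,0,22]
}}

```text
time_s: 9.48
tool_pos: [0.478, 0.3027, 0.1513]
tool_rot: [180.0, -0.0, 24.0]
force: [-0.3, 0.1, -1.7]
grip_width: 0.0293
grasp_force: 27.8
```

>>> {"op": "drive_tool", "data": {
  "moves": [0,0,0,0,22,0,0,0,0,22]
}}

```text
time_s: 9.72
tool_pos: [0.4775, 0.3027, 0.1491]
tool_rot: [180.0, 0.0, 24.0]
force: [0.8, -0.3, -2.0]
grip_width: 0.0293
grasp_force: 27.8
```

```bash
python3 - <<'E'
from h import *
plan(.580,-.066,.15,101)
o=env.get_obs(); p=o["tool_pos"]; a=np.radians(o["tool_rot"][2]); print(o["grasp_force"],o["grip_width"])
g=np.array([-np.cos(a),-np.sin(a)])   # glass x
for n in("side","top"):
    im,d=snap(n); hsv=cv2.cvtColor(im,cv2.COLOR_RGB2HSV); save(n+"_l.png",im)
    box=(130,90,290,200) if n=="side" else (90,150,230,300)
    for nm,lo,hi in(("blue",(104,150,90),(122,255,255)),("brass",(15,130,120),(28,255,255))):
        k=cv2.inRange(hsv,lo,hi); q=0*k; q[box[1]:box[3],box[0]:box[2]]=k[box[1]:box[3],box[0]:box[2]]
        N,l,st,c=cv2.connectedComponentsWithStats(q)
        for i in range(1,N):
            if st[i,4]<25: continue
            pp=np.argwhere(l==i)[:,::-1]; dd=d[pp[:,1],pp[:,0]]; w=bydepth(n,pp[dd>0],dd[dd>0])
            w=w[np.abs(w[:,2]-.168)<.05]
            if len(w)<10: continue
            s=(w[:,:2]-p[:2])@g; t=(w[:,:2]-p[:2])@np.array([-g[1],g[0]])
            print(n,nm,st[i],"along",np.percentile(s,[5,50,95]).round(4),"lat",np.percentile(t,[5,50,95]).round(4),"z",np.percentile(w[:,2],[5,50,95]).round(4))
E
```

```text
t 9.725 pos [0.4775 0.3027 0.1491] rot [180.   0.  24.] q [-58.  11.  26. 102.  -5.  68. -97.] F [ 0.8 -0.3 -2. ] units -1.415 9.461 -0.021 turn -7.696
27.78359399177134 0.029341886856009067
side blue [176 128  14  16 151] along [0.0568 0.0747 0.0806] lat [-0.0173  0.0119  0.0228] z [0.1525 0.1745 0.1899]
side brass [210 124   8   9  51] along [-0.076  -0.0612 -0.0504] lat [0.0097 0.0149 0.0186] z [0.1487 0.1638 0.1783]
top blue [152 237  16  13 131] along [0.0556 0.0669 0.0776] lat [-0.0183 -0.0003  0.0178] z [0.1829 0.188  0.1922]
```

Held level: the glass centre is about 1 mm along from the TCP, with its top at 0.190. Moving to the rig.

>>> {"op": "drive_tool", "data": {
  "moves": [-0.07,0.45,0,-0.5,22,-0.2,1.35,0,-1.3,22,-0.36,2.4,0,-2.2,22,-0.52,3.5,0,-3.1,22,-0.68,4.6,0,-4,22]
}}

```text
time_s: 10.45
tool_pos: [0.5275, 0.1223, 0.1481]
tool_rot: [-179.9, 0.1, 64.4]
force: [-0.2, 0.0, -2.1]
grip_width: 0.0292
grasp_force: 27.8
```

```bash
python3 -c "
from h import *
plan(.5795,-.0614,.12,101.1)"
```

```text
t 10.45 pos [0.5275 0.1223 0.1481] rot [-1.799e+02  1.000e-01  6.440e+01] q [-43.   9.  30. 105.  -5.  68. -37.] F [-0.2  0.  -2.1] units -3.578 3.161 0.702 turn -3.674
```

>>> {"op": "drive_tool", "data": {
  "moves": [-0.7,0.62,0,-0.8,22,-1.5,1.32,0,-1.6,22,-2.3,2.03,0,-2.4,22,-3.1,2.74,0,-3.1,22,-3.58,3.16,0,-3.67,22]
}}

```text
time_s: 11.08
tool_pos: [0.5783, -0.0631, 0.148]
tool_rot: [-179.8, 0.1, 100.8]
force: [0.3, -0.1, -1.6]
grip_width: 0.0294
grasp_force: 27.8
```

>>> {"op": "drive_tool", "data": {
  "moves": [0,0,0.3,0,22,0,0,0.6,0,22,0,0,0.7,0,22,0,0,0.7,0,22]
}}

```text
time_s: 11.58
tool_pos: [0.5786, -0.0588, 0.1208]
tool_rot: [-179.9, -0.0, 100.8]
force: [0.1, -0.1, -1.5]
grip_width: 0.0292
grasp_force: 27.8
```

```bash
python3 -c "
from h import *
plan(.5795,-.0614,.0293,101.1)
im,_=snap('top'); a=cv2.resize(im[160:230,215:345],None,fx=5,fy=5,interpolation=2)[:,:650]
save('lay_top.png',a)
im,_=snap('side'); b=cv2.resize(im[150:260,200:310],None,fx=5,fy=5,interpolation=2)
save('lay_side.png',b)
"
```

```text
t 11.575 pos [ 0.5786 -0.0588  0.1208] rot [-179.9   -0.   100.8] q [-25.  16.  33. 101.  -9.  66.  22.] F [ 0.1 -0.1 -1.5] units -0.067 0.009 2.287 turn -0.027
```

View pics/lay_side.png

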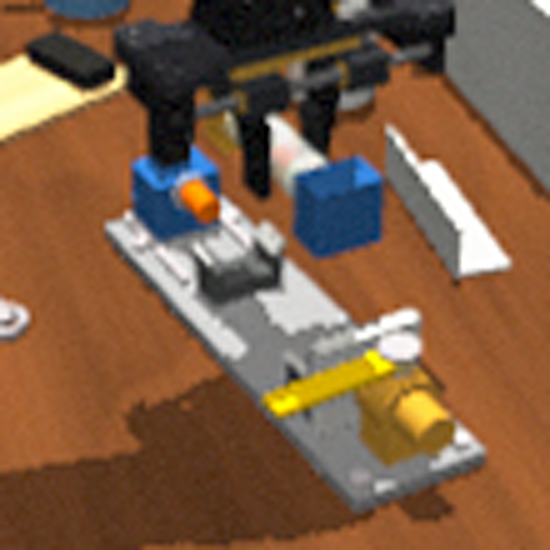

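The side view shows the glass held level above the rig, blue fitting towards the valve, clamp back and its nose clear. Now I lower it.

>>> {"op": "drive_tool", "data": {
  "moves": [-0.06,0,0.4,-0.02,22,-0.06,0,0.9,-0.02,22,-0.06,0,1.35,-0.02,22,-0.06,0,1.6,-0.02,22,-0.06,0,1.65,-0.02,22]
}}

```text
time_s: 12.3
tool_pos: [0.5789, -0.0625, 0.0543]
tool_rot: [-179.9, -0.0, 100.9]
force: [-0.0, -0.2, -2.1]
grip_width: 0.029
grasp_force: 27.8
```

>>> {"op": "drive_tool", "data": {
  "moves": [0,0,0.08,0,22,0,0,0.16,0,22,0,0,0.24,0,22,0,0,0.28,0,22,0,0,0.28,0,22]
}}

```text
time_s: 12.92
tool_pos: [0.5795, -0.0624, 0.0442]
tool_rot: [-180.0, -0.0, 101.0]
force: [-0.5, -0.3, -2.0]
grip_width: 0.0293
grasp_force: 27.8
```

>>> {"op": "drive_tool", "data": {
  "moves": [0,0,0.06,0,22,0,0,0.12,0,22,0,0,0.18,0,22,0,0,0.24,0,22,0,0,0.25,0,22]
}}

```text
time_s: 13.55
tool_pos: [0.5794, -0.0625, 0.034]
tool_rot: [-180.0, -0.0, 100.9]
force: [-0.5, -0.1, -2.5]
grip_width: 0.0294
grasp_force: 27.8
```

>>> {"op": "drive_tool", "data": {
  "moves": [0,0,0.03,0,22,0,0,0.06,0,22,0,0,0.08,0,22,0,0,0.09,0,22,0,0,0.09,0,22]
}}

```text
time_s: 14.18
tool_pos: [0.5795, -0.0624, 0.0307]
tool_rot: [180.0, -0.0, 101.0]
force: [-0.3, 0.8, -2.2]
grip_width: 0.0294
grasp_force: 27.8
```

>>> {"op": "drive_tool", "data": {
  "moves": [0,0,0.01,0,22,0,0,0.02,0,22,0,0,0.03,0,22,0,0,0.03,0,22]
}}

```text
time_s: 14.68
tool_pos: [0.5796, -0.0624, 0.0295]
tool_rot: [180.0, -0.0, 100.9]
force: [-0.1, 0.0, -1.7]
grip_width: 0.0292
grasp_force: 27.8
```

>>> {"op": "drive_tool", "data": {
  "moves": [0,0,0.01,0,22,0,0,0.02,0,22,0,0,0.03,0,22,0,0,0.03,0,22]
}}

```text
time_s: 15.18
tool_pos: [0.5796, -0.0625, 0.0294]
tool_rot: [180.0, -0.0, 100.9]
force: [-4.1, 0.9, 8.9]
grip_width: 0.0295
grasp_force: 27.8
```

Touched down (about +10 N). Now I release.

>>> {"op": "drive_tool", "data": {
  "moves": [0,0,-0.03,0,22,0,0,-0.03,0,34,0,0,-0.03,0,40,0,0,-0.03,0,60,0,0,-0.03,0,60]
}}

```text
time_s: 15.8
tool_pos: [0.5796, -0.0625, 0.0295]
tool_rot: [180.0, 0.0, 100.9]
force: [-0.2, 0.4, -0.2]
grip_width: 0.0527
grasp_force: 0.0
```

>>> {"op": "drive_tool", "data": {
  "moves": [0,0,-0.03,0,70,0,0,-0.03,0,70,0,0,-0.5,0,75,0,0,-1.5,0,80,0,0,-2.7,0,80]
}}

```text
time_s: 16.42
tool_pos: [0.5792, -0.0626, 0.1393]
tool_rot: [-180.0, 0.0, 100.9]
force: [1.0, 0.5, -0.4]
grip_width: 0.0792
grasp_force: 0.0
```

```bash
python3 -c "
from h import *
plan(.549,.0947,.14,101.1)"
```

```text
t 16.425 pos [ 0.5792 -0.0626  0.1393] rot [-180.     0.   100.9] q [-25.  15.  34. 100.  -9.  68.  22.] F [ 1.   0.5 -0.4] units 4.003 0.006 -0.018 turn -0.017
```

>>> {"op": "drive_tool", "data": {
  "moves": [1.2,0,-0.1,0,80,2.6,0,-0.1,0,80,3.8,0,-0.1,0,80,4,0,-0.1,0,80,4,0,-0.1,0,70]
}}

```text
time_s: 17.05
tool_pos: [0.5495, 0.0945, 0.1425]
tool_rot: [179.9, 0.0, 101.0]
force: [0.6, -0.2, 0.6]
grip_width: 0.0752
grasp_force: 0.0
```

```bash
python3 -c "
from h import *
plan(.549,.0947,.076,101.1)
im,_=snap('top'); a=cv2.resize(im[165:215,225:345],None,fx=6,fy=6,interpolation=2)
im,_=snap('side'); b=cv2.resize(im[170:260,200:310],(360,295),interpolation=2)
a=np.vstack([a,np.hstack([b,b*0])]); save('seated.png',a)
"
```

```text
t 17.05 pos [0.5495 0.0945 0.1425] rot [179.9   0.  101. ] q [-38.  11.  28. 103.  -6.  67.   3.] F [ 0.6 -0.2  0.6] units 0.006 -0.012 1.662 turn -0.01
```

View pics/seated.png

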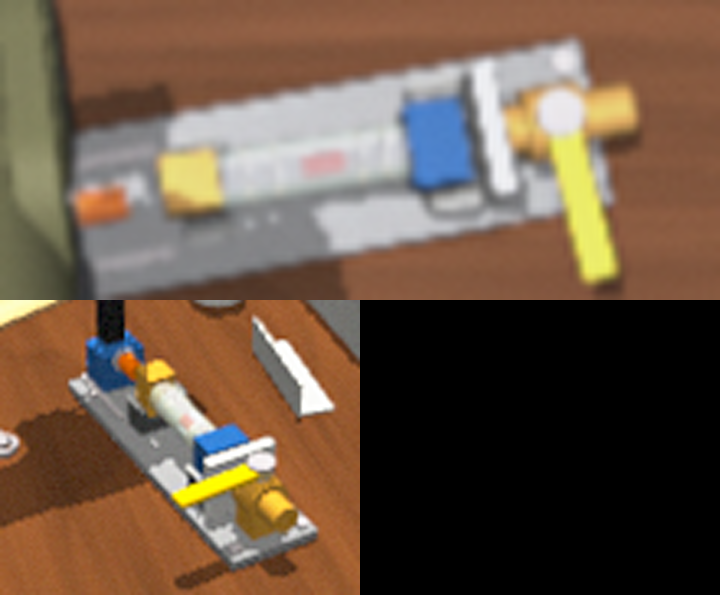

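The glass lies in both saddles, brass at (190,180), blue at (440,140), a few mm short of the end stop at (490,130). The nose at (100,203) is clear of it. Next I grip the post again.

>>> {"op": "drive_tool", "data": {
  "moves": [0,0,0.5,0,65,0,0,1.1,0,60,0,0,1.5,0,55,0,0,1.65,0,50,0,0,1.65,0,30]
}}

```text
time_s: 17.77
tool_pos: [0.5493, 0.0941, 0.0755]
tool_rot: [-180.0, 0.0, 100.9]
force: [-1.1, 0.6, -0.4]
grip_width: 0.0466
grasp_force: 0.0
```

>>> {"op": "drive_tool", "data": {
  "moves": [0,0,0,0,15,0,0,0,0,15,0,0,0,0,15,0,0,0,0,15,0,0,0,0,15],
  "squeeze": 45
}}

```text
time_s: 18.4
tool_pos: [0.5489, 0.0947, 0.076]
tool_rot: [-180.0, -0.0, 100.9]
force: [-3.3, -0.6, 5.9]
grip_width: 0.0238
grasp_force: 45.0
```

>>> {"op": "drive_tool", "data": {
  "moves": [-0.1,0,0,0,15,-0.2,0,0,0,15,-0.32,0,0,0,15,-0.44,0,0,0,15,-0.5,0,0,0,15]
}}

```text
time_s: 19.02
tool_pos: [0.5517, 0.0802, 0.0761]
tool_rot: [-179.9, -0.4, 101.1]
force: [-6.9, 10.2, 6.6]
grip_width: 0.0234
grasp_force: 45.0
```

>>> {"op": "drive_tool", "data": {
  "moves": [-0.08,0,0,0,15,-0.16,0,0,0,15,-0.24,0,0,0,15,-0.3,0,0,0,15,-0.3,0,0,0,15]
}}

```text
time_s: 19.65
tool_pos: [0.5538, 0.0689, 0.076]
tool_rot: [-179.9, -0.4, 101.1]
force: [-6.5, 9.3, 7.3]
grip_width: 0.0237
grasp_force: 45.0
```

>>> {"op": "drive_tool", "data": {
  "moves": [-0.05,0,0,0,15,-0.1,0,0,0,15,-0.15,0,0,0,15,-0.18,0,0,0,15,-0.18,0,0,0,15]
}}

```text
time_s: 20.27
tool_pos: [0.555, 0.0632, 0.076]
tool_rot: [-179.9, -0.5, 101.2]
force: [-7.4, 12.2, 8.2]
grip_width: 0.0236
grasp_force: 45.0
```

```bash
python3 - <<'E'
from h import *
plan(.5554,.0613,.076,101)
im,d=snap("side"); save("np.png",cv2.resize(im[170:260,205:310],None,fx=6,fy=6,interpolation=2))
E
```

```text
t 20.275 pos [0.555  0.0632 0.076 ] rot [-179.9   -0.5  101.2] q [-34.  15.  29. 107.  -9.  60.  10.] F [-7.4 12.2  8.2] units -0.048 0.002 0.001 turn 0.016
```

View pics/np.png

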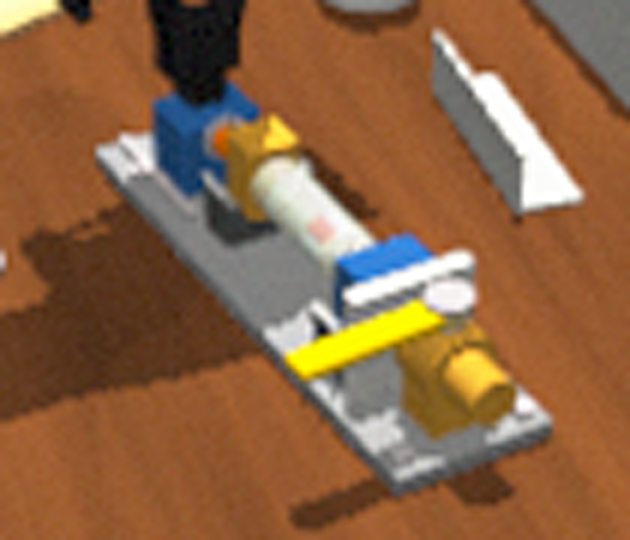

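The nose is touching the brass end and the glass is up against the stop. The push force rose by about 3 N, so the nose is roughly 5 mm in. I go 2 mm further, then release.

>>> {"op": "drive_tool", "data": {
  "moves": [-0.03,0,0,0,15,-0.05,0,0,0,15,-0.05,0,0,0,15]
}}

```text
time_s: 20.7
tool_pos: [0.5552, 0.0618, 0.076]
tool_rot: [-179.9, -0.5, 101.2]
force: [-7.6, 13.7, 8.3]
grip_width: 0.0238
grasp_force: 45.0
```

>>> {"op": "drive_tool", "data": {
  "moves": [0,0,0,0,40,0,0,0,0,60,0,0,0,0,60,0,0,0,0,60,0,0,-1.3,0,60]
}}

```text
time_s: 21.32
tool_pos: [0.5537, 0.0536, 0.1242]
tool_rot: [-179.5, 0.1, 100.9]
force: [0.4, 0.7, 0.8]
grip_width: 0.0582
grasp_force: 0.0
```

>>> {"op": "drive_tool", "data": {
  "moves": [0,0,-1.3,0,50,-1.5,0,-1.3,0,30,-3,0,-1.3,0,10,-4.5,0,-1.3,0,0,-6,0.5,-1.3,0,0]
}}

```text
time_s: 21.95
tool_pos: [0.6217, -0.1795, 0.1802]
tool_rot: [179.9, -0.0, 100.9]
force: [0.5, 0.0, 0.7]
grip_width: 0.0177
grasp_force: 0.0
```

```bash
python3 - <<'E'
from h import *
plan(.5317,-.2517,.16,101)
im,d=snap("top")
hsv=cv2.cvtColor(im,cv2.COLOR_RGB2HSV)
np.savez("/tmp/t2.npz",im=im,d=d)
for nm,lo,hi,bx,z in(("blueclamp",(100,120,60),(125,255,255),(222,180,262,220),.058),("brass",(18,120,120),(30,255,255),(245,180,270,210),.07),("blueglass",(100,120,60),(125,255,255),(280,170,310,205),.07)):
    k=cv2.inRange(hsv[bx[1]:bx[3],bx[0]:bx[2]],lo,hi);m=cv2.moments(k,True)
    if m['m00']<20: print(nm,"hidden");continue
    c=[m['m10']/m['m00']+bx[0],m['m01']/m['m00']+bx[1]];print(nm,m['m00'],onplane("top",[c],z)[0].round(4))
E
```

```text
t 21.95 pos [ 0.6217 -0.1795  0.1802] rot [179.9  -0.  100.9] q [-15.  22.  38.  88. -14.  74.  35.] F [0.5 0.  0.7] units -1.347 -2.549 0.504 turn -0.012
blueclamp 116.0 [0.5526 0.0482 0.058 ]
brass 42.0 [ 0.5655 -0.0047  0.07  ]
blueglass 121.0 [ 0.5904 -0.1313  0.07  ]
```

The clamp is at about 0.0115 and the glass is home. Next the lever: I go to its glass side with the fingers closed.

>>> {"op": "drive_tool", "data": {
  "moves": [0.4,-1.2,0,0,0,0.68,-2.09,0,0,0,0.68,-2.09,0.5,0,0,0.68,-2.09,1.2,0,0,0.68,-2.09,1.6,0,0]
}}

```text
time_s: 22.62
tool_pos: [0.5338, -0.166, 0.1142]
tool_rot: [-179.9, -0.0, 100.9]
force: [-0.5, 0.2, -0.3]
grip_width: 0.0004
grasp_force: 0.0
```

```bash
python3 - <<'E'
from h import *
plan(.5344,-.1691,.058,101.1)
im,d=snap("side"); save("lv.png",cv2.resize(im[170:260,225:330],None,fx=6,fy=6,interpolation=2))
E
```

```text
t 22.625 pos [ 0.5338 -0.166   0.1142] rot [-179.9   -0.   100.9] q [-19.  14.  38. 105. -10.  64.  34.] F [-0.5  0.2 -0.3] units -0.08 -0.001 1.405 turn -0.016
```

View pics/lv.png

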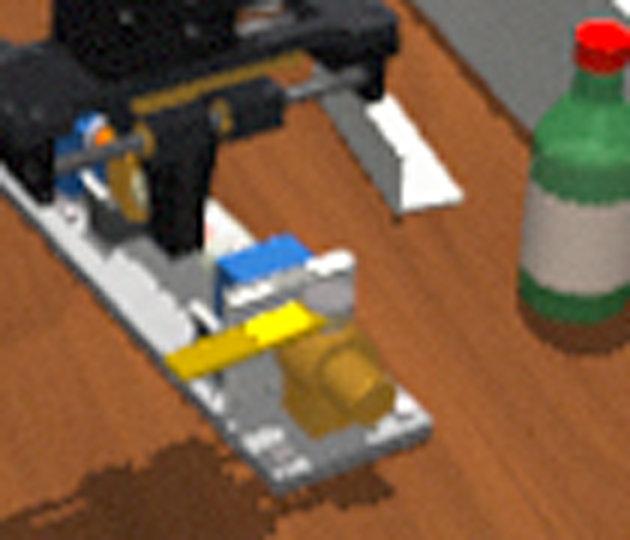

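The fingers hang to the left of the lever (about (180,220)) and clear of it. I lower them and push.

>>> {"op": "drive_tool", "data": {
  "moves": [0,0,0.5,0,0,0,0,1,0,0,0,0,1.35,0,0,0,0,1.4,0,0]
}}

```text
time_s: 23.18
tool_pos: [0.5339, -0.1661, 0.0583]
tool_rot: [-179.9, -0.0, 100.9]
force: [-0.2, -0.4, 0.6]
grip_width: 0.0004
grasp_force: 0.0
```

>>> {"op": "drive_tool", "data": {
  "moves": [-0.2,0,0,0,0,-0.45,-0.04,0,0,0,-0.74,-0.08,0,0,0,-0.96,-0.07,0,0,0,-1.18,-0.045,0,0,0]
}}

```text
time_s: 23.8
tool_pos: [0.5416, -0.2131, 0.0594]
tool_rot: [-180.0, -0.1, 100.9]
force: [-0.5, 4.0, 0.1]
grip_width: 0.0004
grasp_force: 1.5
```

>>> {"op": "drive_tool", "data": {
  "moves": [-0.21,0.07,0,0,0,-0.42,0.15,0,0,0,-0.61,0.28,0,0,0,-0.79,0.41,0,0,0,-0.93,0.57,0,0,0]
}}

```text
time_s: 24.42
tool_pos: [0.5713, -0.2459, 0.0593]
tool_rot: [-180.0, 0.0, 100.9]
force: [-2.6, 2.5, 0.7]
grip_width: 0.0003
grasp_force: 1.3
```

```bash
python3 - <<'E'
from h import *
plan(.604+.065*.1925-.021*.9813,-.186-.065*.9813-.021*.1925,.058,101)
im,d=snap("top"); hsv=cv2.cvtColor(im,cv2.COLOR_RGB2HSV); k=cv2.inRange(hsv[165:225,300:350],(24,150,120),(35,255,255)); print(k.sum()/255)
E
```

```text
t 24.425 pos [ 0.5713 -0.2459  0.0593] rot [-180.     0.   100.9] q [ -9.  26.  37.  99. -17.  61.  45.] F [-2.6  2.5  0.7] units -0.311 0.566 0.034 turn -0.008
4.0
```

>>> {"op": "drive_tool", "data": {
  "moves": [-0.1,0.15,0,0,0,-0.2,0.3,0,0,0,-0.27,0.43,0,0,0,-0.31,0.53,0,0,0,-0.31,0.58,0,0,0]
}}

```text
time_s: 25.1
tool_pos: [0.5965, -0.2535, 0.0595]
tool_rot: [-180.0, 0.1, 100.9]
force: [-3.0, 0.5, 0.2]
grip_width: 0.0006
grasp_force: 1.2
```

>>> {"op": "drive_tool", "data": {
  "moves": [0,0.05,0,0,0,0,0.1,0,0,0,0,0.1,0,0,0]
}}

```text
time_s: 25.48
tool_pos: [0.5972, -0.2534, 0.0593]
tool_rot: [-179.7, -0.1, 100.9]
force: [-9.2, 0.1, 4.9]
grip_width: 0.0008
grasp_force: 4.8
```

It is at the stop: the force rose and the lever no longer moves. I back away and check.

>>> {"op": "drive_tool", "data": {
  "moves": [0,-0.3,0,0,0,0,-0.8,0,0,0,0,-0.9,-1.2,0,0,0,-0.9,-2.6,0,0,-1,-2,-3.5,0,0]
}}

```text
time_s: 26.1
tool_pos: [0.5378, -0.2982, 0.1991]
tool_rot: [179.6, 0.1, 101.5]
force: [0.8, -1.0, -0.0]
grip_width: 0.0006
grasp_force: 0.0
```

>>> {"op": "drive_tool", "data": {
  "moves": [-1.4,-1,0,0,0,-2.8,-2,0,0,0,-3.5,-2.2,0,0,0,-3.5,-2.2,0,0,0]
}}

```text
time_s: 26.6
tool_pos: [0.4705, -0.4605, 0.1964]
tool_rot: [180.0, 0.2, 100.6]
force: [-0.1, 0.1, -0.2]
grip_width: 0.0
grasp_force: 0.0
```

```bash
python3 - <<'E'
from h import *
im,d=snap("top"); hsv=cv2.cvtColor(im,cv2.COLOR_RGB2HSV)
old=np.load("/tmp/top.npz")["im"]
def B(im,nm,lo,hi,bx,z):
    h=cv2.cvtColor(im,cv2.COLOR_RGB2HSV); k=cv2.inRange(h[bx[1]:bx[3],bx[0]:bx[2]],lo,hi);m=cv2.moments(k,True)
    if m['m00']<5: print(nm,"none");return
    p=np.argwhere(k>0)[:,::-1]+np.array(bx[:2]); w=onplane("top",p.astype(float),z)[:,:2]; c=w.mean(0); r=(w-[.604,-.186])@np.array([[.1925,.9813],[-.9813,.1925]])
    print(nm,len(p),"world",c.round(4),"rig",((r.mean(0)+[.122,0])*1000).round(1),"ang",np.degrees(np.arctan2(r.mean(0)[1],r.mean(0)[0])).round(1))
B(im,"lever",(26,150,120),(35,255,255),(300,160,360,220),.0805)
bl=((100,120,60),(125,255,255))
B(im,"blueglass",*bl,(280,170,310,205),.07)
B(im,"brass",(18,120,120),(30,255,255),(245,180,270,210),.07)
B(im,"clamp",*bl,(222,180,262,220),.058)
B(im,"nose",(5,150,120),(15,255,255),(238,188,265,208),.057)
df=np.abs(im.astype(int)-old).max(2)>60; print([ (n,int(df[y0:y1,x0:x1].sum())) for n,(x0,y0,x1,y1) in dict(can=(165,130,195,160),offcut=(220,137,268,155),spray=(285,117,308,146),tee=(380,230,402,260),wrench=(202,238,258,262),driver=(105,218,122,284),cup=(92,175,124,212)).items()])
save("fin.png",cv2.resize(im[155:230,215:345],None,fx=6,fy=6,interpolation=2)); o=env.get_obs();print(o["time_s"],o["tool_pos"],o["force"])
E
```

```text
lever 39 world [ 0.6117 -0.2436] rig [180.   -3.5] ang -3.5
blueglass 122 world [ 0.5902 -0.1314] rig [65.8 -3. ] ang -176.9
brass 41 world [ 0.5658 -0.0053] rig [-62.7  -2.7] ang -179.1
clamp 117 world [0.5526 0.0483] rig [-117.8   -5.4] ang -178.7
nose 11 world [0.5598 0.0171] rig [-85.8  -4.2] ang -178.8
[('can', 0), ('offcut', 0), ('spray', 0), ('tee', 0), ('wrench', 0), ('driver', 0), ('cup', 0)]
26.65 [ 0.47225865 -0.457797    0.19610644] [0.35573805 0.13224795 0.54193982]
```

View pics/fin.png

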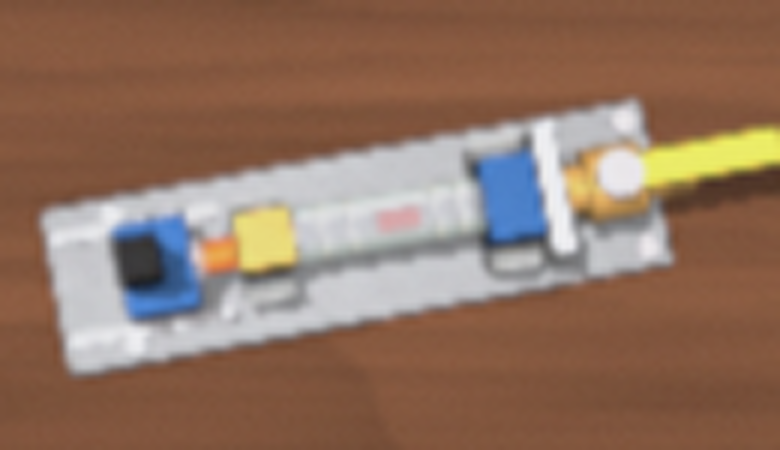

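The final view shows the lever in line with the pipe at (710,155) and the glass lying in both saddles against the end stop. The orange nose is visibly shorter at (217,255): 34 px now against 50 px free, so about 7–8 mm is pressed in. The bystanders have not moved.

```bash
python3 -c "
from cell import env
print(env.sign_off())"
```

```text
the job is handed in; nothing more can be done
None
```

I handed the job in at 26.7 s; no verdict came back. By the last pictures and force readings, the glass lies in both saddles with its blue end to the valve, the nose is pressed in about 7 mm, the lever is open at its stop, and the other things on the bench have not moved.

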